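Open the wardrobe dehumidifier for a cartridge change

ROBOT

A 6-joint arm with a two-finger parallel gripper is mounted at the origin on the work surface. World frame = base frame: x ahead of the robot, y to its left, z up, the work surface at z = 0. Lengths are in m, angles in degrees, forces in N, time in s.
With the tool pointing down it reaches from about 0.4 to 0.825 m from the base axis. Payload 7 kg.
Tool frame: the origin (TCP) lies on the centre line of the jaws, within the pads' length; the fingertips stand 11 mm ahead of it and the grasp point (between the pads) lies 8 mm behind it; z points along the fingers, y is the line along which they close (so a half turn about z gives the same grasp; the last joint's range is limited). The gripper opens to 88 mm and grips with 3 to 60 N. Pads are 19 mm wide; open, the fingers measure 130 mm over their backs; the gripper's body (78 mm by 193 mm) begins 47 mm behind the grasp point.
Start: joints at [-53.566, 20.546, 0.682, 0, -70.136, -16.507], TCP at [0.23, -0.635, 0.238] pointing down, gripper open.
Joint ranges: [-176.03, 176.03], [-82.01, 121.73], [-58.28, 71.71], [-173.87, 95.51], [-174.79, -0.11], [-173.66, 173.66]. Speed limits (degrees/s): [136.94, 136.94, 172.46, 180, 180, 180].

INTERFACE

Orientations are given as [roll, pitch, yaw] about the fixed x, y, z axes, in that order (R = Rz(yaw) Ry(pitch) Rx(roll)).
In Python, from plant import r, capture, camera_model, job gives the robot as it stands.
- The arm moves only by the tool drive_tool, never from a script. Its argument "increments" is a list that holds one entry, the list of rows, each a list of 5 numbers: the gripper's target within -1 to 1 (fully open at 1, half-way at 0, shut at -1), then the shift along the tool's x, y, z scaled (see below), then the turn about the tool's z scaled (see below). In form: [[[gripper, tx, ty, tz, roll], ...]]. A call has 1 to 5 rows; each row is the pose to reach, as a shift and turn from the pose commanded when the call began, along the tool's axes at that moment, turning the shorter way round; what a row does not reach only later rows make up. The controller multiplies each number of a shift by 120 mm and each number of a turn by 360 degrees. A row lasts 1/8 s, in which the tool goes at most 62.5 mm and 10.7 degrees, less where a joint would pass 70% of its speed; a pose out of reach is approached as far as the arm can. A call with a number of a shift or a turn outside -1 to 1 is refused whole. A call with a gripper value outside its range is refused whole. The fingers move at their own pace and stop on an object; "squeeze" is the grip in N (left out, the last holds). Time passes only in rows, so rows that repeat a pose let the fingers close. It gives the time, the measured TCP pose, the force, the opening and the grip force at its end, in the units of the state.
- r.get_state(): the state, without advancing time (a new reading comes with each control period).
- capture(name): name is "side" or "top"; returns the picture (384x512x3 uint8, red, green, blue); there is no depth.
- camera_model(name): a dict with "camera_matrix" (3x3 intrinsics, pixels), "rvec" (rotation vector, rad) and "tvec" (3), from world to camera coordinates, as OpenCV has them. Camera axes: x right, y down, z forward; pixel columns grow to the right and rows downward; lengths in m; the calibration is good to about 2 mm. A picture is of the moment at which its call begins. camera_model takes no time and is no camera call.
- job.close_job(): hands the job in; it is judged then, once.
The state is a dict: "time_s": time; "joints": joint angles; "qd": joint speeds; "joint_torque": joint torques, N m; "tcp_pos": TCP position; "eef_rot": TCP orientation; "contact_force": force on the tool from outside, world axes, zero at the start; "moment": the same for the moment, N m; "gripper_width": finger opening in m; "gripper_force": force on a finger pad.
Only numpy, scipy, OpenCV 4.12 (cv2) and the standard library are available. Lean on these libraries where they do the work, as an engineer would, in place of code of your own. Each camera call takes 0.05 s, during which the arm holds its last target. There are 200 camera calls.

TASK

The wardrobe dehumidifier, the longer box with the slatted cover, is due for a new cartridge. Press its release tab in until the cover springs up, then swing the cover up on its hinge by its T-shaped pull until it stands about upright or leans back, and let go so that it stays open. Leave the shorter, plain-lidded box where it stands.

Things in the scene. Friction and masses are not known exactly. Their poses are not given: they have to be found in the camera images.
- dryer: Dehumidifier: grey box, x=-95 to 85 mm, 110 (y) x 61 mm high, stays put. Origin: under it, on its midline, z up. Slatted cover 104 x 90 x 6 mm flush in its top, hinged along y at x=66, z=61 mm. Release tab at the -x end, over a low step. T-pull on the cover: bar along y, 34 mm long, 14 mm thick, on a 10 mm stem; cover shut, the bar's centre is at x=-14, y=0, z=83 mm and turns with the cover.
- cover (a joint): Slatted cover's angle about its hinge, rad: 0 shut, grows as its end by the tab rises, 1.92 fully open, leaning back. Shut, it is held by the tab's hook; once unhooked a spring pin lifts it to about 0.3, where it stays and no longer catches. The hinge is stiff: beyond about 1.0 the cover stays where it is left. About 80 g.
- tab (a joint): Release tab, a dark rocker, rad: 0 at rest, 0.36 fully in; springs back. Ribbed pad 44 (x) x 40 (y) mm, its top centred at x=-69, y=0, z=47 mm in the frame of dryer; press it straight down into the box: it sinks about 12 mm at 6 N, and the hook lets go at about 0.15 (5 mm, 4 N). The hook stands at x=-46 to -36 mm, 26 mm wide, up to z=67 mm.
- caddy: The look-alike to leave alone: a loose, shorter box 120 (x) x 110 (y) x 61 mm of the same grey, with a plain unslatted lid and the same kind of T-pull (up to 90 mm high), no step and no ribbed pad. Origin: centre of its underside; z up.

How it is judged:
By the outcome, as a careful person would: the job done as asked, in the order asked, and still so for the second after the job is handed in, with the robot touching nothing.
It also fails if it takes over 45 s, if anything falls off the work surface, if the arm or the gripper's body presses on something with over 40 N, if the wrist force passes 120 N, or if a joint passes its speed limit or range.

## Working session

There is one attempt and no reset: what is moved stays moved. The work goes in short steps, Python scripts to look and compute and a tool call to move; the robot and the scene stay as the last step left them, time stands still between calls to the robot, and variables do not carry over. Pictures are saved under pics/ and viewed, at most 10 in all, crops included, and the job is handed in when it is done.

Besides the shell and the picture viewer there is one more tool, called after "Call:" as name([rows], argument=value, ...), one row to a line, values as JSON. drive_tool: Moves the arm, as the interface text tells. Its arguments: {"type":"object","properties":{"increments":{"type":"array"},"squeeze":{"type":"number"}},"required":["increments"]}

```bash
mkdir -p pics; python3 - <<'E'
from plant import r,capture,camera_model
import cv2,numpy as np
a=[capture(n) for n in("top","side")]
for n,i in zip(("top","side"),a): cv2.imwrite(f"pics/{n}0.png",i[:,:,::-1]); np.save(f"{n}0.npy",i)
for n in("top","side"):
    m=camera_model(n);R=cv2.Rodrigues(np.array(m["rvec"],float))[0];print(n,-R.T@np.array(m["tvec"]).ravel(),R[2])
print(r.get_state())
E
```

```text
top [ 4.98017294e-01 -2.83735982e-04  9.97745765e-01] [ 0.06088068  0.00759881 -0.99811613]
side [0.30651469 0.31781872 0.57461067] [ 0.39696797 -0.48045551 -0.78203512]
{'time_s': 0.1, 'joints': array([-5.35661565e+01,  2.05864531e+01,  6.40355851e-01, -1.71661270e-02,
       -7.01350818e+01, -1.65085363e+01]), 'qd': array([-0.01385321, -0.09723652,  0.13239511,  0.10892503,  0.00247389,
       -0.04106383]), 'joint_torque': array([-9.43532068e-04, -5.84161413e+01,  2.93751866e+01,  7.01546922e+00,
        1.01580354e-02, -8.15697581e-05]), 'tcp_pos': array([ 0.22989408, -0.63421442,  0.23673819]), 'eef_rot': array([ 1.79917581e+02, -7.59670441e-03, -1.60080532e+02]), 'contact_force': array([ 0.24297932, -0.18367075,  0.31993914]), 'moment': array([ 0.07157973,  0.05513632, -0.03786562]), 'gripper_force': 0.0, 'gripper_width': 0.08756494203445749}
```

View pics/top0.png

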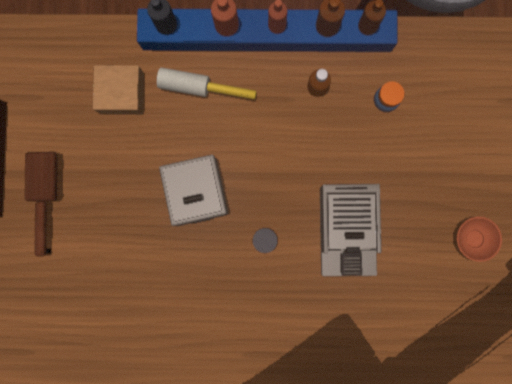

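View pics/side0.png

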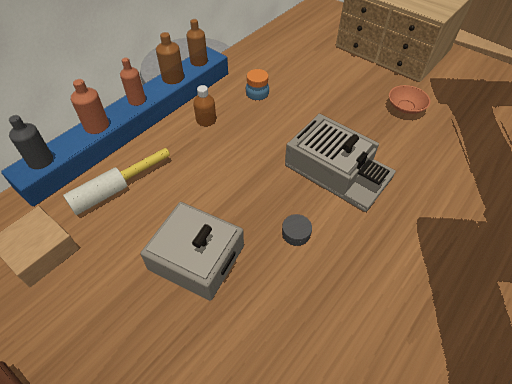

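The top view shows the dryer at about (351,230), with its T-pull at (354,236) and its pad at (351,262). The caddy is at (193,190). The dryer's -x end faces the robot.

```bash
cat > h.py <<'E'
import numpy as np,cv2
from plant import camera_model
def ray(n,uv,z):
    m=camera_model(n);K=np.array(m["camera_matrix"],float);R=cv2.Rodrigues(np.array(m["rvec"],float))[0]
    c=-R.T@np.array(m["tvec"],float).ravel();d=R.T@np.linalg.inv(K)@np.array([*uv,1.]);return c+d*(z-c[2])/d[2]
E
python3 - <<'E'
from h import *
i=np.load("top0.npy").astype(int);mx=i.max(2)
g=((mx-i.min(2)<25)&(mx>90)).astype(np.uint8);g[:,:300]=0;g[:,400:]=0;g[:170]=0;g[290:]=0
g=cv2.morphologyEx(g,cv2.MORPH_CLOSE,np.ones((9,9)))
c=max(cv2.findContours(g,0,1)[0],key=cv2.contourArea);b=cv2.minAreaRect(c);print(b)
for p in cv2.boxPoints(b): print(p,ray("top",p,.06 if p[1]<230 else .02)[:2])
d=((mx<70)&(g>0)).astype(np.uint8)
n,l,s,ce=cv2.connectedComponentsWithStats(d)
for k in range(1,n):
    if s[k,4]>15:
        q=cv2.minAreaRect(np.argwhere(l==k)[:,::-1].astype(np.float32));print(s[k],ce[k],q[1:],ray("top",ce[k],.088)[:2],ray("top",ce[k],.061)[:2],ray("top",ce[k],.047)[:2])
for p in[(351,144),(348,146)]:print(ray("side",p,.085))
print(ray("side",(375,172),.047))
E
```

```text
((351.0, 229.5), (89.0, 58.0), 90.0)
[322. 185.] [ 0.58767354 -0.10740131]
[380. 185.] [ 0.58880815 -0.21902986]
[380. 274.] [ 0.41519064 -0.22768115]
[322. 274.] [ 0.41387516 -0.11257435]
[345 233  19   6  92] [353.86956522 235.13043478] ((18.0, 5.0), 0.0) [ 0.49209925 -0.16367718] [ 0.49192361 -0.16852648] [ 0.49183254 -0.17104092]
[341 250   5   9  24] [343.20833333 254.66666667] ((3.1234753131866455, 8.745731353759766), 38.65980911254883) [ 0.45575573 -0.14392107] [ 0.45450147 -0.14818402] [ 0.45385111 -0.15039445]
[ 0.48573269 -0.16332585  0.085     ]
[ 0.48718802 -0.1557304   0.085     ]
[ 0.43059713 -0.1679391   0.047     ]
```

```bash
python3 - <<'E'
import numpy as np,cv2
a=np.load("top0.npy")[170:290,300:400,::-1];b=np.load("side0.npy")[105:215,275:405,::-1]
a=cv2.resize(a,(400,480),interpolation=2);b=cv2.resize(b,(400,480*110*400//130//480) if 0 else (400,338),interpolation=2)
o=np.zeros((480,800,3),np.uint8);o[:,:400]=a;o[:338,400:]=b;cv2.imwrite("pics/crop.png",o)
E
```

```text
(no output)
```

View pics/crop.png

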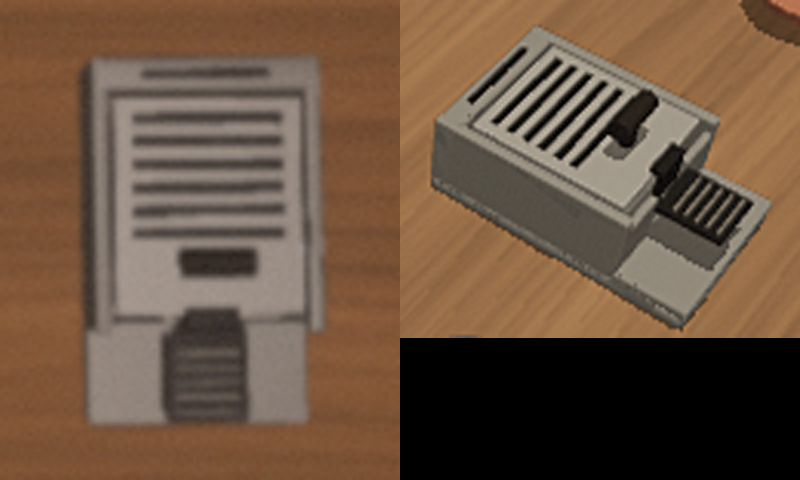

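The yaw is within about 1° of zero. The bar is near (0.491,-0.164) and the pad near (0.435,-0.166), so the dryer's origin is near (0.505,-0.165). These agree with the given sizes. I'll move above the pad with the gripper shut.

Call:
drive_tool([
  [[-1,-0.36,0.39,0,0.0277],[-1,-0.73,0.78,0,0.0553],[-1,-0.73,0.78,0,0.0553]],
], squeeze=20)

```text
time_s: 0.48
tcp_pos: [0.2816, -0.5137, 0.2379]
eef_rot: [180.0, 0.0, -180.0]
contact_force: [-0.4, -1.2, 0.6]
gripper_width: 0.0637
gripper_force: 0.0
```

Call:
drive_tool([
  [[-1,-0.21,0.49,0,0],[-1,-0.42,0.98,0,0],[-1,-0.42,0.98,0,0]],
])

```text
time_s: 0.85
tcp_pos: [0.332, -0.3967, 0.2379]
eef_rot: [180.0, 0.0, -179.7]
contact_force: [0.4, -0.7, 1.1]
gripper_width: 0.0333
gripper_force: 0.0
```

Call:
drive_tool([
  [[-1,-0.21,0.49,0,0],[-1,-0.42,0.98,0,0],[-1,-0.42,0.98,0,0]],
])

```text
time_s: 1.23
tcp_pos: [0.3826, -0.2795, 0.2378]
eef_rot: [180.0, 0.0, -179.7]
contact_force: [0.5, -0.8, 0.3]
gripper_width: 0.0036
gripper_force: 0.0
```

Call:
drive_tool([
  [[-1,-0.21,0.48,0,0],[-1,-0.42,0.955,0,0],[-1,-0.42,0.955,0.5,0],[-1,-0.42,0.955,1,0],[-1,-0.42,0.955,1,0]],
])

```text
time_s: 1.85
tcp_pos: [0.4284, -0.1678, 0.1142]
eef_rot: [-180.0, -0.5, 180.0]
contact_force: [-0.4, -0.6, 1.0]
gripper_width: 0.0004
gripper_force: 0.0
```

```bash
python3 - <<'E'
from plant import r,capture
import cv2,numpy as np
a=capture("side")[60:230,230:430,::-1];b=capture("top")[150:320,250:450,::-1]
cv2.imwrite("pics/p1.png",np.hstack([cv2.resize(x,(400,340),interpolation=2) for x in(a,b)]))
print(r.get_state()["tcp_pos"])
E
```

```text
[ 0.43233985 -0.16799555  0.11870079]
```

View pics/p1.png

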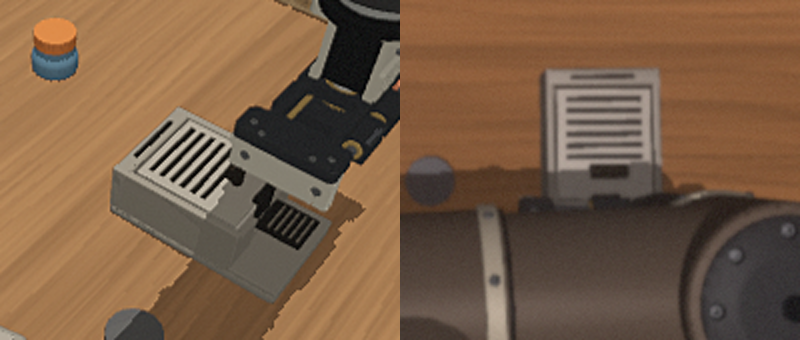

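The side view shows the gripper body over the pad, with clear space up to the T-pull. Now I'll press straight down.

Call:
drive_tool([
  [[-1,0,0,0.3,0],[-1,0,0,0.45,0],[-1,0,0,0.52,0],[-1,0,0,0.56,0],[-1,0,0,0.56,0]],
])

```text
time_s: 2.58
tcp_pos: [0.4328, -0.1673, 0.0516]
eef_rot: [-180.0, 0.1, -180.0]
contact_force: [-0.4, -2.1, 4.7]
gripper_width: 0.0004
gripper_force: 2.6
```

Call:
drive_tool([
  [[-1,0,0,0.02,0],[-1,0,0,0.035,0],[-1,0,0,0.035,0]],
])

```text
time_s: 2.95
tcp_pos: [0.4332, -0.1673, 0.0479]
eef_rot: [-180.0, 0.2, -179.9]
contact_force: [-2.2, -2.5, 9.9]
gripper_width: 0.0004
gripper_force: 5.0
```

```bash
python3 - <<'E'
from plant import r,capture
import cv2,numpy as np
a=capture("side")[60:230,230:430,::-1];b=capture("top")[150:320,250:450,::-1]
cv2.imwrite("pics/p2.png",np.hstack([cv2.resize(x,(400,340),interpolation=2) for x in(a,b)]))
s=r.get_state();print(s["tcp_pos"],s["contact_force"])
E
```

```text
[ 0.43315682 -0.16726243  0.04796273] [-1.91212931 -3.89741122  9.21637949]
```

View pics/p2.png

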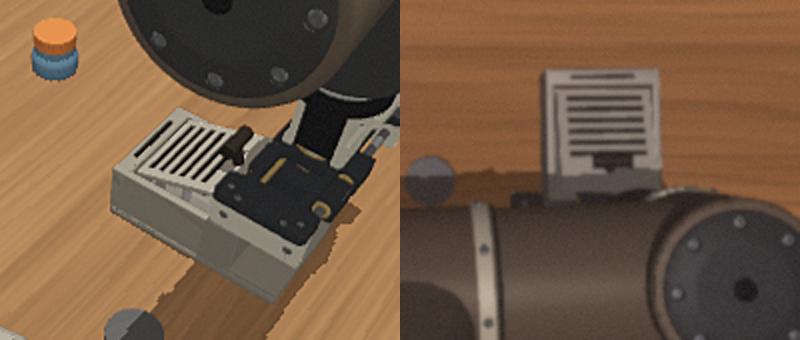

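The hook let go and the cover is up at about 0.3. I'll lift, open the gripper and look at the bar.

Call:
drive_tool([
  [[-1,0,0,-0.4,0],[-1,0,0,-0.9,0],[1,0.6,0,-1,0],[1,0.6,0,-1,0],[1,0.6,0,-1,0]],
])

```text
time_s: 3.68
tcp_pos: [0.3597, -0.1669, 0.1672]
eef_rot: [180.0, 0.2, -180.0]
contact_force: [0.4, 0.1, -0.4]
gripper_width: 0.0248
gripper_force: 0.0
```

```bash
python3 - <<'E'
from h import *
from plant import r,capture
o=[]
b=capture("top");a=capture("side")
o=[cv2.resize(x[:,:,::-1],(400,340),interpolation=2) for x in (a[60:230,230:430],b[150:320,250:450])]
cv2.imwrite("pics/p3.png",np.hstack(o))
for n,i,(u0,u1,v0,v1) in(("top",b,(335,375,200,245)),("side",a,(320,365,100,160))):
    i=i.astype(int);m=np.zeros(i.shape[:2],np.uint8);m[v0:v1,u0:u1]=(i.max(2)<62)[v0:v1,u0:u1]
    k,l,s,c=cv2.connectedComponentsWithStats(m)
    for j in range(1,k):
        if s[j,4]>30: print(n,s[j],c[j],ray(n,c[j],.108))
s=r.get_state();print(s["tcp_pos"],s["contact_force"])
E
```

```text
top [346 226  20   9 142] [355.71830986 229.32394366] [ 0.50279918 -0.16344817  0.108     ]
side [326 123  31  28 230] [344.71304348 135.1173913 ] [ 0.49657044 -0.15212888  0.108     ]
side [320 125  17  18  45] [328.08888889 133.04444444] [ 0.52102089 -0.138133    0.108     ]
side [320 127  22  21  46] [329.89130435 137.73913043] [ 0.51241352 -0.13050998  0.108     ]
side [357 151   8   9  44] [361.43181818 156.27272727] [ 0.44975047 -0.12751408  0.108     ]
[ 0.36058243 -0.16687892  0.16644442] [-0.04292744  0.62668436  0.31351809]
```

View pics/p3.png

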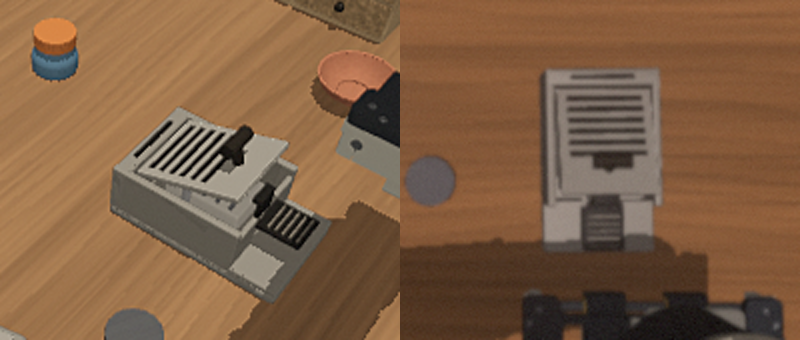

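The top view puts the bar at pixel (355,227), which is about (0.503,-0.164,0.106). That matches the prediction for 0.3 rad. Next I'll go over it and straddle its ends.

Call:
drive_tool([
  [[1,-0.35,0.02,0,0],[1,-0.7,0.02,0,0],[1,-1,0.02,0,0],[1,-1,0.02,0,0],[1,-1,0.02,0,0]],
])

```text
time_s: 4.4
tcp_pos: [0.4794, -0.1644, 0.1649]
eef_rot: [180.0, -0.2, -180.0]
contact_force: [-0.4, -0.3, 0.2]
gripper_width: 0.0827
gripper_force: 0.0
```

Call:
drive_tool([
  [[1,-0.19,0,0,0],[1,-0.19,0,0,0],[1,-0.19,0,0.25,0],[1,-0.19,0,0.48,0],[1,-0.19,0,0.48,0]],
])

```text
time_s: 5.03
tcp_pos: [0.5001, -0.1644, 0.107]
eef_rot: [180.0, -0.2, 180.0]
contact_force: [0.9, -0.2, -0.6]
gripper_width: 0.0875
gripper_force: 0.0
```

Close on the bar's ends.

Call:
drive_tool([
  [[-0.5,-0.02,0,0,0],[-0.5,-0.02,0,0,0],[-0.5,-0.02,0,0,0],[-0.5,-0.02,0,0,0],[-0.5,-0.02,0,0,0]],
], squeeze=20)

```text
time_s: 5.65
tcp_pos: [0.5048, -0.1645, 0.1087]
eef_rot: [180.0, 0.0, -180.0]
contact_force: [-0.2, 0.2, -0.6]
gripper_width: 0.0433
gripper_force: 0.0
```

Call:
drive_tool([
  [[-0.5,0,0,0,0],[-0.5,0,0,0,0],[-0.5,0,0,0,0]],
])

```text
time_s: 6.02
tcp_pos: [0.5048, -0.1665, 0.109]
eef_rot: [-179.8, -0.0, -179.9]
contact_force: [-0.7, -12.6, -0.2]
gripper_width: 0.0337
gripper_force: 20.0
```

```bash
python3 - <<'E'
import numpy as np
t0=.3;p=lambda t:np.array([-80*np.cos(t)+22*np.sin(t),22*np.cos(t)+80*np.sin(t)])
for t in np.arange(.3,1.85,.1): d=p(t)-p(t0);print(round(t,2),d.round(1),"units tx,tz",(-d/120).round(3))
E
```

```text
0.3 [0. 0.] units tx,tz [-0. -0.]
0.4 [4.8 6.8] units tx,tz [-0.04  -0.056]
0.5 [10.3 13. ] units tx,tz [-0.086 -0.108]
0.6 [16.3 18.7] units tx,tz [-0.136 -0.156]
0.7 [22.9 23.7] units tx,tz [-0.191 -0.198]
0.8 [30.  28.1] units tx,tz [-0.25  -0.234]
0.9 [37.4 31.7] units tx,tz [-0.312 -0.264]
1.0 [45.2 34.5] units tx,tz [-0.377 -0.288]
1.1 [53.2 36.6] units tx,tz [-0.444 -0.305]
1.2 [61.4 37.9] units tx,tz [-0.512 -0.316]
1.3 [69.7 38.3] units tx,tz [-0.581 -0.319]
1.4 [78.  37.9] units tx,tz [-0.65  -0.316]
1.5 [86.2 36.7] units tx,tz [-0.718 -0.306]
1.6 [94.3 34.7] units tx,tz [-0.785 -0.289]
1.7 [102.   31.8] units tx,tz [-0.85  -0.265]
1.8 [109.5  28.3] units tx,tz [-0.913 -0.235]
```

The gripper holds the bar (opening 33.7 mm). I'll follow the arc, moving about 2 mm in y to relieve the side force.

Call:
drive_tool([
  [[-0.5,0,-0.03,0,0],[-0.5,-0.04,-0.03,-0.056,0],[-0.5,-0.086,-0.03,-0.108,0],[-0.5,-0.136,-0.03,-0.156,0],[-0.5,-0.136,-0.03,-0.156,0]],
])

```text
time_s: 6.65
tcp_pos: [0.5205, -0.167, 0.1269]
eef_rot: [179.9, -0.1, -180.0]
contact_force: [-2.8, 5.8, 0.2]
gripper_width: 0.0335
gripper_force: 20.0
```

Call:
drive_tool([
  [[-0.5,-0.055,0.01,-0.042,0],[-0.5,-0.114,0.01,-0.078,0],[-0.5,-0.176,0.01,-0.108,0],[-0.5,-0.241,0.01,-0.132,0],[-0.5,-0.308,0.01,-0.149,0]],
])

```text
time_s: 7.28
tcp_pos: [0.5587, -0.1662, 0.1453]
eef_rot: [180.0, 0.0, -180.0]
contact_force: [-2.5, 4.2, -1.5]
gripper_width: 0.0336
gripper_force: 20.0
```

Call:
drive_tool([
  [[-0.5,-0.068,0,-0.011,0],[-0.5,-0.137,0,-0.014,0],[-0.5,-0.206,0,-0.011,0],[-0.5,-0.274,0,-0.001,0],[-0.5,-0.341,0,0.016,0]],
])

```text
time_s: 7.9
tcp_pos: [0.6001, -0.1656, 0.1434]
eef_rot: [179.9, 0.1, -180.0]
contact_force: [-2.4, 8.9, 1.3]
gripper_width: 0.0335
gripper_force: 20.0
```

Call:
drive_tool([
  [[-0.5,-0.065,0,0.024,0],[-0.5,-0.1,0,0.04,0],[-0.5,-0.1,0,0.04,0]],
])

```text
time_s: 8.28
tcp_pos: [0.6126, -0.1653, 0.1385]
eef_rot: [179.9, 0.1, -180.0]
contact_force: [-0.3, 9.0, 0.5]
gripper_width: 0.0334
gripper_force: 20.0
```

```bash
python3 - <<'E'
from plant import r,capture
import cv2,numpy as np
a=capture("side")[60:230,230:430,::-1];b=capture("top")[130:300,250:450,::-1]
cv2.imwrite("pics/p4.png",np.hstack([cv2.resize(x,(400,340),interpolation=2) for x in(a,b)]))
s=r.get_state();print(s["tcp_pos"],s["contact_force"],s["gripper_width"])
E
```

```text
[ 0.61247054 -0.1653384   0.13862037] [-1.42035124  9.18163989  0.66754403] 0.0332950097624156
```

View pics/p4.png

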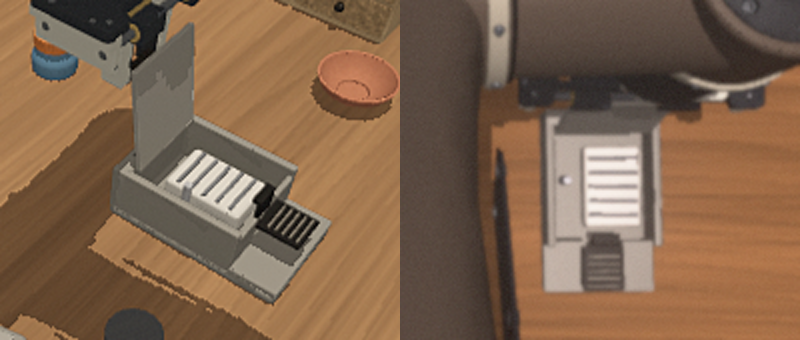

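The cover stands open at about 1.75 rad with the cartridge showing. Now I'll release and lift away.

Call:
drive_tool([
  [[1,0,0,0,0],[1,0,0,0,0],[1,0,0,0,0],[1,0,0,0,0],[1,0,0,0,0]],
])

```text
time_s: 9.0
tcp_pos: [0.611, -0.167, 0.1385]
eef_rot: [-180.0, 0.0, -180.0]
contact_force: [-0.1, -0.4, -0.4]
gripper_width: 0.0777
gripper_force: 0.0
```

Call:
drive_tool([
  [[1,-0.02,0,-0.15,0],[1,-0.02,0,-0.4,0],[1,-0.02,0,-0.7,0],[1,-0.02,0,-1,0],[1,-0.02,0,-1,0]],
])

```text
time_s: 9.62
tcp_pos: [0.6149, -0.1672, 0.2621]
eef_rot: [-180.0, 0.3, -180.0]
contact_force: [0.6, -0.2, -0.2]
gripper_width: 0.0877
gripper_force: 0.0
```

Call:
drive_tool([
  [[1,0,-0.4,0,0],[1,0,-0.8,0,0],[1,0,-1,0,0],[1,0,-1,0,0],[1,0,-1,0,0]],
])

```text
time_s: 10.25
tcp_pos: [0.6133, -0.2864, 0.2579]
eef_rot: [180.0, -0.0, -180.0]
contact_force: [-0.4, -0.2, 0.4]
gripper_width: 0.0876
gripper_force: 0.0
```

```bash
python3 - <<'E'
from plant import r,capture
import cv2,numpy as np
a=capture("side")[:,:,::-1]
cv2.imwrite("pics/p5.png",a)
s=r.get_state();print(s["tcp_pos"],s["contact_force"],s["gripper_width"])
E
```

```text
[ 0.61341975 -0.28605853  0.25819543] [-0.17933125  0.44985092  0.395417  ] 0.08785557951118311
```

View pics/p5.png

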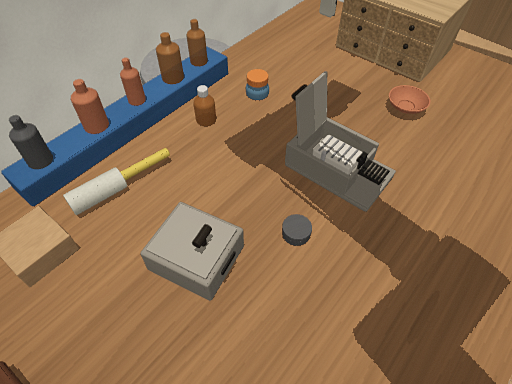

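The cover stays open at (312,108), the caddy hasn't moved from (193,248), and the arm is clear of everything.

```bash
python3 -c "
from plant import job
print(job.close_job())"
```

```text
the job is handed in; nothing more can be done
None
```

The dehumidifier's tab was pressed until its cover sprang up, the cover was swung past upright by its T-pull and stays open leaning back, the caddy was not touched, and the job was handed in about 10 s into the 45 s limit.

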